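# Close the leak tester and start the test

## Robot

A 6-joint arm with a two-finger parallel gripper is mounted at the origin on the work surface. World frame = base frame: x ahead of the robot, y to its left, z up, the work surface at z = 0. Lengths are in m, angles in rad, forces in N, time in s.
With the tool pointing down it reaches from about 0.4 to 0.825 m from the base axis. Payload 7 kg.
Tool frame: the origin (TCP) lies between the finger pads; the fingertips stand 8 mm ahead of it and the grasp point (between the pads) lies 11 mm behind it (arm.finger_overhang is the distance from the TCP to the fingertips, in m); z points along the fingers, y is the line along which they close (so a half turn about z gives the same grasp; the last joint's range is limited). The gripper opens to 88 mm and grips with 3 to 60 N. Pads are 19 mm wide; open, the fingers measure 130 mm over their backs; the gripper's body (78 mm by 193 mm) begins 47 mm behind the grasp point.
Start: joints at [-1.046, 0.359, 0.012, 0, -1.224, -0.288], TCP at [0.158, -0.656, 0.235] pointing down, gripper open.
Joint ranges: [-3.07, 3.07], [-1.43, 2.12], [-1.02, 1.25], [-3.03, 1.67], [-3.05, -0], [-3.03, 3.03]. Speed limits (rad/s): [2.39, 2.39, 3.01, 3.14, 3.14, 3.14].

## Interface

Orientations are given as [roll, pitch, yaw] about the fixed x, y, z axes, in that order (R = Rz(yaw) Ry(pitch) Rx(roll)).
In Python, from station import arm gives the robot as it stands.
- The arm moves only by the tool move_arm, never from a script. Its argument "rows" is text: rows parted by semicolons, each of 7 numbers parted by spaces: the turn, a rotation vector about the tool's x, y, z in degrees, then the shift along the tool's x, y, z in m, then the finger opening in m, from 0 to 0.0876. A call has 1 to 8 rows; each row shifts and turns the commanded pose from where the row before left it, along the tool's axes as they then stand; what a row does not reach is not made up. A row lasts 1/8 s, in which the tool goes at most 62.5 mm and 10.7 degrees, less where a joint would pass 70% of its speed; a pose out of reach is approached as far as the arm can. A call is refused whole if a number of a shift passes 0.0625 or a number of a turn 10.7, either way. A call with a gripper value outside its range is refused whole. The fingers move at their own pace and stop on an object; "squeeze" is the grip in N (left out, the last holds). Time passes only in rows, so rows that do not move let the fingers close. It gives the time, the measured TCP pose, the force, the opening and the grip force at its end, in the units of the state.
- arm.get_state(): the state, without advancing time (a new reading comes with each control period).
- arm.grab_frame(name): name is "scene" or "top" or "wrist"; returns (picture, depth): 400x640x3 uint8, blue, green, red; 400x640 float32, m along the optical axis (not along the pixel's ray), 0 where there is no reading.
- arm.camera_model(name): a dict with "mtx" (3x3 intrinsics, pixels), "camera_from_world" (4x4, takes a point from world to camera coordinates); the wrist camera has in their place "mount" (4x4, takes a point from camera to tool coordinates, whose origin is the TCP and whose axes are the flange's). Camera axes: x right, y down, z forward; pixel columns grow to the right and rows downward; lengths in m; the calibration is good to about 2 mm. A picture is of the moment at which its call begins: read the wrist's pose just before it. camera_model takes no time and is no camera call.
- arm.job_done(): hands the job in; it is judged then, once.
The state is a dict: "t": time; "q": joint angles; "qd": joint speeds; "joint_efforts": joint torques, N m; "eef_pos": TCP position; "ee_rot": TCP orientation; "force": force on the tool from outside, world axes, zero at the start; "moment": the same for the moment, N m; "width": finger opening in m; "gripper_force": force on a finger pad.
Only numpy, scipy, OpenCV 4.12 (cv2) and the standard library are available. Lean on these libraries where they do the work, as an engineer would, in place of code of your own. Each camera call takes 0.05 s, during which the arm holds its last target. There are 200 camera calls.

## Task

A watch is waiting in the leak tester on the bench. Using only the fingertips, gently push the tester's clear lid down until it is fully shut on the chamber, then lightly press the green start key all the way in and let it spring back out. Press none of the other keys, and leave the watch in the chamber and the other things on the mat as they are.

Things in the scene. Friction and masses are not known exactly. Their poses are not given: they have to be found in the camera images.
- tester: fixed light grey machine, 270 mm deep (x), 200 wide (y), at most 0.3 rad askew. Origin: centre of underside; +x from the sloping key panel at its front to the lid hinge at its back, +y left as seen from the front. Panel rises 15 degrees from z = 52 mm at x = -140 to 79 at x = -40. Behind it, an open round aluminium chamber: outer radius 62, inner 52, rim at z = 115, axis at x = 35, y = 0
- lid (a joint): lid angle (rad): 0 shut, grows as it opens, stop at 1.2; starts between 0.45 and 1.0. A clear disc in an aluminium rim (66 mm radius, 17 mm thick, 0.25 kg), hinged at the back of the chamber, with a 40 mm wide tab at its front. Its friction hinge keeps any angle; 2 to 3 N at the thumb pad moves it down; once shut, its rubber seal yields 1.5 mm at the pad per 10 N, up to 25 N
- lid_hinge (a point): middle of the lid's hinge axis, on the tester at x = 110, y = 0, z = 118 mm. The axis is parallel to the tester's y axis
- lid_pad (a point): middle of the top face of the black rubber thumb pad (22 x 34 mm) on the tab at the lid's front. From the hinge axis it lies 149 mm along the lid (forwards when shut) and 17 mm square to the lid (upwards when shut); it swings with the lid. Its z axis is the outward normal of the pad
- start_key (a joint): travel of the green start key's plunger (m): 0 = out, 0.004 = fully in. Sprung: 1.7 N to begin, 4.7 N fully in; pushed harder, its rubber cap yields 1.7 mm more per 10 N. Springs back when released. White triangle outline on its cap
- start_key_top (a point): middle of the top of the green start key's cap: 18 mm up the slope by 22 mm across, 9 mm proud of the panel when out. Its z axis is the outward normal, along which the key travels. Four keys in a row across the panel, 36 mm apart: from the left as seen from the front grey, grey, green, red
- up_key (a joint): travel of the grey key at the far left (m), same key as the start key; must not be pressed
- down_key (a joint): travel of the grey key just left of the green one (m); must not be pressed
- stop_key (a joint): travel of the red key at the far right (m); must not be pressed
- stage (a point): middle of the top of the round white stage (64 mm diameter) inside the chamber, where the watch lies
- watch: the watch to be tested: steel head without strap, blue dial, 40 mm diameter, 10 mm thick, loose, lying dial up on the stage in the chamber, clear below the lid. Origin at the centre of its underside
- bracelet_watch: steel watch with its bracelet laid flat, 172 mm by 40 mm, 10 mm high, loose, on the mat left of the tester. Origin at the centre of its underside
- loupe: black eye loupe, 38 mm diameter, 30 mm high, loose, on the mat right of the key panel. Origin at the centre of its underside
- dish: white parts dish, 64 mm diameter, 18 mm high, loose, on the mat right of the tester. Origin at the centre of its underside
- screwdriver: brass-handled screwdriver, 120 mm long, lying loose on the mat to the left. Origin under its middle
- mallet: wooden mallet, 220 mm long, lying loose on the mat to the right. Origin under its middle
- battery_meter: round dark blue battery meter, 104 mm diameter, 45 mm high, loose, on the mat to the left. Origin at the centre of its underside

How it is judged:
On the way, in this order (a step that is already met when the one before it is completed fails the run):
1. the lid is fully shut (value of joint lid below 0.03 rad), for 0.2 s.
2. the start key is pressed in, the lid being shut (value of joint start_key above 0.003 m and value of joint lid below 0.03 rad), for 0.05 s.
At the end, for the whole second after the job is handed in: the lid is shut to within 0.03 rad; the start key has been pressed at least 3 mm with the lid shut and is out again (under 1 mm), as are the other three keys; the watch lies still and flat on the stage within 12 mm of its middle (value of joint lid below 0.03 rad and value of joint each of start_key, up_key, down_key, stop_key below 0.001 m and distance between watch and stage below 0.012 m and angle between watch's own z axis and vertical below 0.1 rad and linear speed of watch below 0.02 m/s); the robot touches nothing.
It fails at once if another key than start is pressed (over 1.5 mm), or start is pressed while the lid is not shut (value of joint any of up_key, down_key, stop_key above 0.0015 m or (value of joint start_key above 0.0015 m and value of joint lid above 0.05 rad)).
It fails at once if the lid is slammed (faster than 3 rad/s) or pushed with more than 40 N, or the start key is pushed with more than 30 N (velocity of joint lid below -3 rad/s or contact force between anything else and lid above 40 N or contact force between anything else and start_key above 30 N).
It fails at once if the watch in the chamber is touched, moved over 8 mm or lifted (contact force between the fingers and watch above 0.5 N or distance of watch from where it was at the start of the episode above 0.008 m).
It fails at once if a loose thing on the bench is moved over 10 mm or lifted (distance of any of bracelet_watch, loupe, dish, screwdriver, mallet, battery_meter from where it was at the start of the episode above 0.01 m).
It fails at once if the lid is swung further open (over 1.1 rad), or the tester is touched (over 3 N) with anything but the fingers (value of joint lid above 1.1 rad or contact force between the arm and tester above 3 N).
It also fails if it takes over 48 s, if anything falls off the work surface, if the arm or the gripper's body presses on something with over 40 N, if the wrist force passes 120 N, or if a joint passes its speed limit or range.

## Working session

There is one attempt and no reset: what is moved stays moved. The work goes in short steps, Python scripts to look and compute and a tool call to move; the robot and the scene stay as the last step left them, time stands still between calls to the robot, and variables do not carry over. Pictures are saved under pics/ and viewed, at most 10 in all, crops included, and the job is handed in when it is done.

Besides the shell and the picture viewer there is one more tool, called after "Emit:" as name(argument=value, ...), one argument or row to a line, values as JSON. move_arm: Moves the arm, as the interface text tells. Its arguments: {"type":"object","properties":{"rows":{"type":"string"},"squeeze":{"type":"number"}},"required":["rows"]}

```bash
mkdir -p pics; ls
python3 - <<'E'
from station import arm
import cv2,numpy as np
print(arm.get_state())
for n in ("scene","top"):
    p,d=arm.grab_frame(n); cv2.imwrite(f"pics/{n}0.png",p); np.save(f"pics/{n}0.npy",d)
    print(n,arm.camera_model(n))
E
```

```text
pics
{'t': 0.0, 'q': array([-1.04588591e+00,  3.59374421e-01,  1.10507922e-02, -3.23179889e-04,
       -1.22406083e+00, -2.88104515e-01]), 'qd': array([-0.00103998, -0.00023009, -0.00192602, -0.00166268, -0.00025684,
        0.00118321]), 'joint_efforts': array([-9.62744116e-05, -5.82723212e+01,  2.93048126e+01,  6.99700847e+00,
        6.94215763e-03, -1.88081517e-04]), 'eef_pos': array([ 0.15821702, -0.65571808,  0.23363206]), 'ee_rot': array([ 3.13998365e+00, -1.59997957e-04, -2.90489669e+00]), 'force': array([-0.44313507,  0.41086711,  0.71518859]), 'moment': array([0.00060736, 0.04079558, 0.0092288 ]), 'gripper_force': 0.0, 'width': 0.08747480712418026}
scene {'mtx': array([[420.14997217,   0.        , 319.55435206],
       [  0.        , 420.14997217, 202.05821043],
       [  0.        ,   0.        ,   1.        ]]), 'camera_from_world': array([[ 0.35879087,  0.93335742, -0.01063221, -0.23336111],
       [ 0.65453525, -0.25969735, -0.71002879, -0.31126368],
       [-0.6654718 ,  0.2477927 , -0.70409237,  1.45522534],
       [ 0.        ,  0.        ,  0.        ,  1.        ]])}
top {'mtx': array([[431.25453492,   0.        , 324.1470682 ],
       [  0.        , 431.25453492, 198.80810896],
       [  0.        ,   0.        ,   1.        ]]), 'camera_from_world': array([[-0.01200321, -0.99990629, -0.00658295,  0.02608801],
       [-0.98525142,  0.01295059, -0.17062217,  0.58455095],
       [ 0.17069143,  0.00443785, -0.98531454,  1.03402706],
       [ 0.        ,  0.        ,  0.        ,  1.        ]])}
```

View pics/scene0.png

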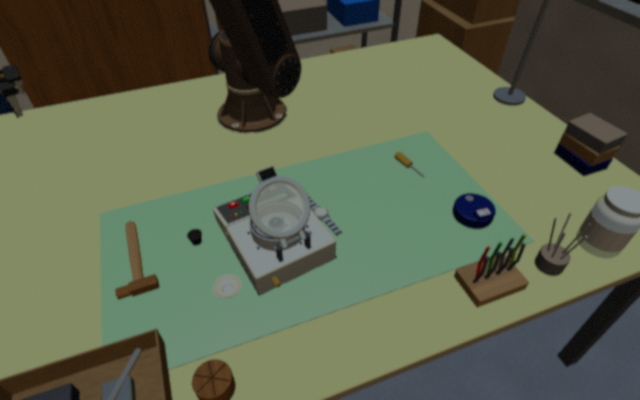

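View pics/top0.png

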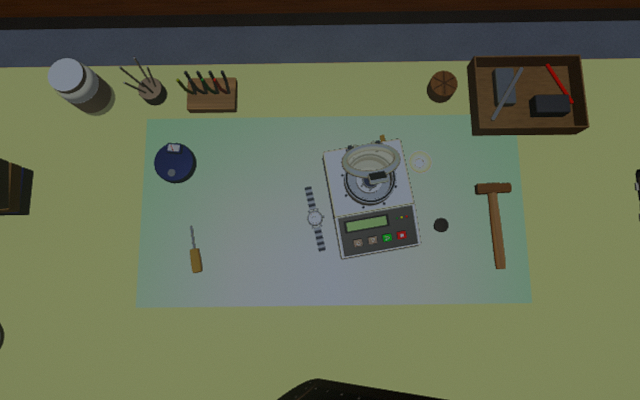

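The scene view shows the tester with its lid open. In the top view the keys are at about (358,243), (373,240), (387,238) green and (402,235) red, with the pad near (377,177). I'll enlarge that.

Run:
```python
import cv2
p=cv2.imread("pics/top0.png")[130:265,310:440]
p=cv2.convertScaleAbs(p,alpha=1.6)
cv2.imwrite("pics/c1.png",cv2.resize(p,None,fx=4.4,fy=4.4,interpolation=cv2.INTER_CUBIC))
```

```text
(no output)
```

View pics/c1.png

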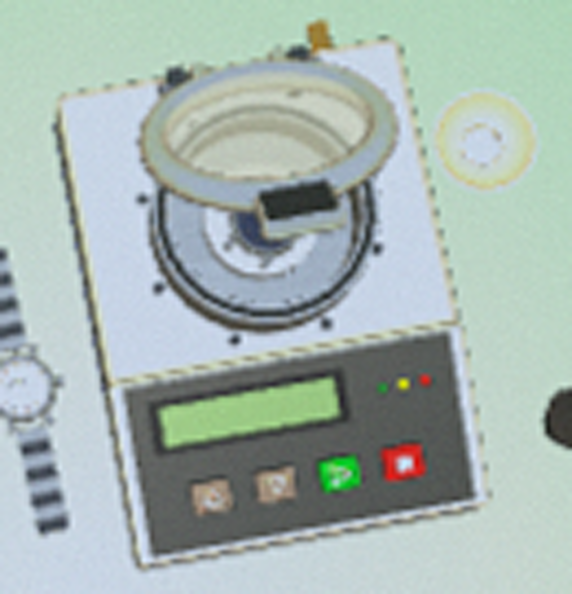

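```bash
cat > h.py <<'E'
import numpy as np
from station import arm
from scipy.optimize import least_squares
from scipy.spatial.transform import Rotation as R
cm=arm.camera_model("top");K=cm["mtx"];T=cm["camera_from_world"]
def proj(P):
    c=np.c_[P,np.ones(len(P))]@T.T; c=c[:,:3]@K.T; return c[:,:2]/c[:,2:]
def world(p,P): # tester->world
    c,s=np.cos(p[2]),np.sin(p[2]); P=np.atleast_2d(P)
    return np.c_[p[0]+c*P[:,0]-s*P[:,1],p[1]+s*P[:,0]+c*P[:,1],P[:,2]]
def key(x,y,h): # panel surface at x, offset h along normal
    a=np.radians(15); return [x-h*np.sin(a),y,.052+(x+.14)*np.tan(a)+h*np.cos(a)]
def pad(a): 
    return [.110-.149*np.cos(a)+.017*np.sin(a),0,.118+.149*np.sin(a)+.017*np.cos(a)]
E
cat > fit.py <<'E'
from h import *
px=np.array([[110,384],[462,322],[138,565],[488,500],[211,497],[276,484],[339,473],[403,462],[298,200]])/4.4+[309.6,129.6]
def pts(p):
    L=[[-.04,.1,.079],[-.04,-.1,.079],[-.135,.1,.0533],[-.135,-.1,.0533]]+[key(p[3],y,.009) for y in(.054,.018,-.018,-.054)]+[pad(p[4])]
    return world(p,L)
f=lambda p:(proj(pts(p))-px).ravel()
r=least_squares(f,[.5,-.1,.15,-.11,.8],loss="soft_l1",x_scale=[.1,.1,.1,.1,.1])
print(r.x);print(f(r.x).reshape(-1,2).round(2))
p=r.x
print("green",world(p,key(p[3],-.018,.009)),"pad",world(p,pad(p[4])),"shut pad",world(p,pad(0)),"hinge",world(p,[.11,0,.118]))
D=np.load("pics/top0.npy")
Ki=np.linalg.inv(K);Ti=np.linalg.inv(T)
for q in [(387,237),(402,235),(377.5,175.5),(340,200)]:
    z=np.median(D[int(q[1])-1:int(q[1])+2,int(q[0])-1:int(q[0])+2]);print(q,z,(Ti@np.r_[Ki@[q[0],q[1],1]*z,1])[:3].round(4))
E
python3 fit.py
```

```text
[ 0.58857955 -0.09694222  0.16380137 -0.10568292  0.76235072]
[[-0.58  0.91]
 [ 0.11  0.69]
 [-0.18 -0.99]
 [ 0.24 -0.57]
 [ 0.09 -0.19]
 [-0.1   0.15]
 [ 0.13  0.05]
 [ 0.12 -0.05]
 [ 0.08 -0.01]]
green [[ 0.48494831 -0.13231483  0.06988857]] pad [[ 0.60237403 -0.09466224  0.23319754]] shut pad [[ 0.55010158 -0.10330194  0.135     ]] hinge [[ 0.69710715 -0.07900453  0.118     ]]
(387, 237) 1.045375 [ 0.4851 -0.1326  0.0719]
(402, 235) 1.048267 [ 0.4897 -0.1695  0.0696]
(377.5, 175.5) 0.9022913 [ 0.6005 -0.0943  0.2373]
(340, 200) 1.0536697 [ 0.5763 -0.0201  0.0798]
```

```bash
cat >> h.py <<'E'
TP=np.array([.5886,-.0969,.1638])
def pose():
    s=arm.get_state(); return s["eef_pos"],R.from_euler("xyz",s["ee_rot"]),s
def tool(tilt,yaw90): # tilt>0: tool leans to tester +x ; tool z=(-sin,0,-cos) in tester
    z=np.array([-np.sin(tilt),0,-np.cos(tilt)])
    y=np.array([0,1.,0]) if not yaw90 else None
    if yaw90: y=np.array([np.cos(tilt),0,-np.sin(tilt)])*yaw90
    M=np.c_[np.cross(y,z),y,z]; return R.from_euler("z",TP[2])*R.from_matrix(M)
def rel(tip,Rt):  # tip: world point for fingertip centre
    e,Rc,s=pose(); tcp=tip-Rt.apply([0,0,.008]); d=tcp-e
    print("shift in current tool",Rc.inv().apply(d).round(4),"turn",np.degrees((Rc.inv()*Rt).as_rotvec()).round(2),"shift in target tool",Rt.inv().apply(d).round(4),"F",s["force"].round(1),"t",s["t"])
E
python3 - <<'E'
from h import *
a=.775; P=world(TP,pad(a))[0]
Rt=tool(0,0); rel(P+[0,0,.13],Rt)
Rt=tool(a,0); rel(P-Rt.apply([0,0,.03]),Rt)
E
```

```text
shift in current tool [-0.5648  0.4415 -0.1381] turn [ 0.09 -0.01  4.17] shift in target tool [-0.5312  0.4812 -0.1387] F [-0.5  0.6  0.4] t 0.1
shift in current tool [-0.5913  0.4394 -0.0273] turn [-1.53 44.37  4.  ] shift in target tool [-0.379   0.4812 -0.4102] F [-0.5  0.6  0.4] t 0.1
```

Emit:
move_arm(
  rows="0 0 0 -0.02 0.015 -0.05 0; 0 0 0 -0.035 0.028 -0.05 0; 0 0 0 -0.035 0.028 -0.038 0; 0 0 0 -0.038 0.03 0 0; 0 0 0 -0.038 0.03 0 0; 0 0 0 -0.038 0.03 0 0; 0 0 0 -0.038 0.03 0 0; 0 0 0 -0.038 0.03 0 0",
  squeeze=5,
)

```text
t: 1.1
eef_pos: [0.3774, -0.3766, 0.3689]
ee_rot: [3.141, -0.0, -2.905]
force: [0.8, 0.4, -0.1]
width: 0.0135
gripper_force: 0.0
```

Emit:
move_arm(
  rows="0 0 0 -0.038 0.03 0 0; 0 0 0 -0.038 0.03 0 0; 0 0 0 -0.038 0.03 0 0; 0 0 0 -0.038 0.03 0 0; 0 0 0 -0.038 0.03 0 0; 0 0 0 -0.038 0.03 0 0; 0 0 0 -0.038 0.03 0 0; 0 0 4.2 -0.018 0.012 0 0",
)

```text
t: 2.1
eef_pos: [0.6018, -0.0935, 0.3681]
ee_rot: [3.141, -0.002, -2.978]
force: [0.9, -0.6, -0.5]
width: 0.0006
gripper_force: 0.0
```

Run:
```python
from h import *
a=.775; P=world(TP,pad(a))[0]
Rt=tool(0,0); rel(P+[0,0,.13],Rt)
Rt=tool(a,0); rel(P-Rt.apply([0,0,.03]),Rt)
print(arm.get_state()['q'],arm.get_state()['width'])
```

```text
shift in current tool [-0.0019 -0.0012 -0.0043] turn [ 0.02 -0.09  0.01] shift in target tool [-0.0019 -0.0012 -0.0043] F [ 0.9 -0.6 -0.5] t 2.1
shift in current tool [-0.0287 -0.0013  0.1065] turn [2.000e-02 4.432e+01 2.000e-02] shift in target tool [-0.0949 -0.0012  0.0562] F [ 0.9 -0.6 -0.5] t 2.1
[ 1.66015969e-01  1.97029993e-01  8.77106650e-02 -4.02063661e-04
 -1.46298544e+00 -1.57284388e+00] 0.0006064779042297806
```

Emit:
move_arm(
  rows="0 8.9 0 0 0 0 0; 0 8.9 0 0 0 0 0; 0 8.9 0 0 0 0 0; 0 8.9 0 0 0 0 0; 0 8.7 0 0 0 0 0; 0 0 0 -0.03 0 0 0; 0 0 0 -0.035 0 0.015 0; 0 0 0 -0.03 -0.001 0.02 0",
)

```text
t: 3.1
eef_pos: [0.6445, -0.0893, 0.2752]
ee_rot: [3.141, -0.775, -2.978]
force: [-0.8, 0.0, -0.2]
width: 0.0007
gripper_force: 0.0
```

Run:
```python
from h import *
import cv2
a=.775; P=world(TP,pad(a))[0]
Rt=tool(a,0); rel(P-Rt.apply([0,0,.03]),Rt)
print(arm.get_state()['q'])
for n in("scene","wrist"):
    p,d=arm.grab_frame(n); cv2.imwrite(f"pics/{n}1.png",p)
    if n=="scene": s=p[130:300,190:370]
    else: w=p
s=cv2.convertScaleAbs(cv2.resize(s,(424,400),interpolation=cv2.INTER_CUBIC),alpha=1.4)
w=cv2.resize(w,(376,235)); w=np.vstack([w,np.zeros((165,376,3),np.uint8)])
cv2.imwrite("pics/c2.png",np.hstack([s,w]))
```

```text
shift in current tool [0.0007 0.0016 0.0198] turn [0.02 0.02 0.01] shift in target tool [0.0007 0.0016 0.0198] F [-0.8  0.  -0.2] t 3.1
[ 1.62109979e-01  7.83920083e-01  5.98776293e-01  1.03065097e-03
 -2.16033268e+00 -1.56892187e+00]
```

View pics/c2.png

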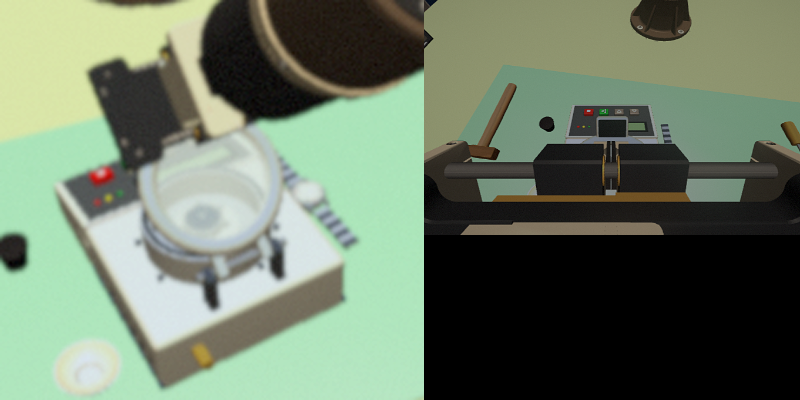

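The fingertips are lined up with the pad: in the wrist half the pad is at about (612,127) and the fingers at (611,165). Nothing is in the way, so I'll approach along the pad normal.

Emit:
move_arm(
  rows="0 0 0 0.001 0.001 0.02 0; 0 0 0 0 0 0.015 0; 0 0 0 0 0 0.006 0; 0 0 0 0 0 0.002 0; 0 0 0 0 0 0.002 0",
)

```text
t: 3.82
eef_pos: [0.6123, -0.0938, 0.2468]
ee_rot: [-3.141, -0.772, -2.978]
force: [-0.1, -0.1, 0.5]
width: 0.0004
gripper_force: 0.0
```

Emit:
move_arm(
  rows="0 0 0 0 0 0.003 0; 0 0 0 0 0 0.003 0; 0 -2.7 0 0.0012 0 0.007 0; 0 -2.7 0 0.0012 0 0.007 0",
)

```text
t: 4.32
eef_pos: [0.5971, -0.0963, 0.2328]
ee_rot: [-3.141, -0.677, -2.978]
force: [1.1, 0.0, 0.1]
width: 0.0005
gripper_force: 0.8
```

Emit:
move_arm(
  rows="0 -2.7 0 0.0012 0 0.007 0; 0 -2.7 0 0.0012 0 0.007 0; 0 -2.7 0 0.0012 0 0.007 0",
)

```text
t: 4.7
eef_pos: [0.582, -0.0988, 0.2185]
ee_rot: [-3.141, -0.535, -2.978]
force: [1.9, -0.2, 0.3]
width: 0.0006
gripper_force: 0.7
```

```bash
cat > ang.py <<'E'
from h import *
e,Rc,s=pose(); tip=e+Rc.apply([0,0,.008])
c,sn=np.cos(TP[2]),np.sin(TP[2]); d=tip-[TP[0],TP[1],0]
l=np.array([c*d[0]+sn*d[1],-sn*d[0]+c*d[1],d[2]])
v=l-[.11,0,.118]; r=np.hypot(v[0],v[2]); phi=np.arctan2(v[2],-v[0])
print("tip tester",l.round(4),"r",r.round(4),"(pad r .14997)","angle",phi-np.arctan2(.017,.149),"tilt",-s["ee_rot"][1],"F tool",Rc.inv().apply(s["force"]).round(2))
E
python3 ang.py
python3 - <<'E'
from h import *
import cv2
p,d=arm.grab_frame("scene"); s=p[130:300,190:370]
cv2.imwrite("pics/c3.png",cv2.convertScaleAbs(cv2.resize(s,(540,510),interpolation=cv2.INTER_CUBIC),alpha=1.4))
E
```

```text
tip tester [-0.0109 -0.0008  0.2116] r 0.1529 (pad r .14997) angle 0.5455368427347037 tilt 0.5345018357031481 F tool [-1.43 -0.47 -1.25]
```

View pics/c3.png

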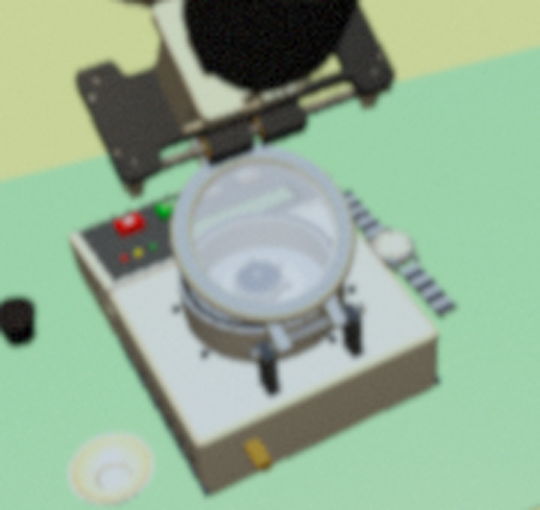

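The lid has come down with the fingertips on its pad, at about (240,150), so I'll carry on along the arc.

Emit:
move_arm(
  rows="0 -2.7 0 0.0012 0 0.007 0; 0 -2.7 0 0.0012 0 0.007 0; 0 -2.7 0 0.0012 0 0.007 0; 0 -2.7 0 0.0012 0 0.007 0; 0 -2.7 0 0.0012 0 0.007 0; 0 -2.7 0 0.0012 0 0.007 0; 0 -2.7 0 0.0012 0 0.007 0; 0 -2.7 0 0.0012 0 0.007 0",
)

```text
t: 5.75
eef_pos: [0.5534, -0.1036, 0.1704]
ee_rot: [-3.141, -0.158, -2.978]
force: [1.3, -0.0, 0.6]
width: 0.0004
gripper_force: 0.6
```

```bash
python3 ang.py
```

```text
tip tester [-0.0371 -0.0009  0.1625] r 0.1537 (pad r .14997) angle 0.18020971663858137 tilt 0.15847803167026964 F tool [-1.14 -0.21 -0.8 ]
```

Emit:
move_arm(
  rows="0 -2.7 0 0.0012 0 0.007 0; 0 -2.7 0 0.0012 0 0.007 0; 0 -2.7 0 0.0012 0 0.007 0; 0 -0.9 0 0 0 0.003 0; 0 0 0 0 0 0 0",
)

```text
t: 6.38
eef_pos: [0.5467, -0.1046, 0.1468]
ee_rot: [-3.141, -0.005, -2.978]
force: [0.4, 0.3, 0.1]
width: 0.0003
gripper_force: 0.0
```

```bash
python3 ang.py
```

```text
tip tester [-0.0426 -0.0008  0.1388] r 0.154 (pad r .14997) angle 0.021606487645739234 tilt 0.004660231739586962 F tool [-0.48  0.25 -0.09]
```

Emit:
move_arm(
  rows="0 0 0 0 0 0.0015 0; 0 0 0 0 0 0.001 0; 0 0 0 0 0 0.001 0; 0 0 0 0 0 0 0",
)

```text
t: 6.88
eef_pos: [0.547, -0.1046, 0.1433]
ee_rot: [-3.141, -0.004, -2.978]
force: [-2.6, -0.5, 3.0]
width: 0.0003
gripper_force: 2.1
```

Emit:
move_arm(
  rows="0 0 0 0 0 0.001 0; 0 0 0 0 0 0 0",
)

```text
t: 7.12
eef_pos: [0.5469, -0.1047, 0.1424]
ee_rot: [-3.141, -0.004, -2.978]
force: [-2.6, -0.2, 4.9]
width: 0.0006
gripper_force: 2.9
```

Emit:
move_arm(
  rows="0 0 0 0 0 0.001 0; 0 0 0 0 0 0 0; 0 0 0 0 0 0 0",
)

```text
t: 7.5
eef_pos: [0.5468, -0.1047, 0.1416]
ee_rot: [-3.141, -0.003, -2.978]
force: [-2.9, -0.8, 7.0]
width: 0.0005
gripper_force: 3.6
```

Emit:
move_arm(
  rows="0 0 0 0 0 0.001 0; 0 0 0 0 0 0 0; 0 0 0 0 0 0.0005 0; 0 0 0 0 0 0 0; 0 0 0 0 0 0 0",
)

```text
t: 8.12
eef_pos: [0.5468, -0.1048, 0.1404]
ee_rot: [-3.141, -0.003, -2.978]
force: [-5.2, 0.3, 10.0]
width: 0.0004
gripper_force: 4.9
```

Emit:
move_arm(
  rows="0 0 0 0 0 0.001 0; 0 0 0 0 0 0 0; 0 0 0 0 0 0 0; 0 0 0 0 0 -0.004 0; 0 0 0 0 0 -0.03 0; 0 0 0 0 0 -0.05 0; 0 0 0 0 0 -0.05 0; 0 0 0 0.05 0 -0.02 0",
)

```text
t: 9.12
eef_pos: [0.5007, -0.1122, 0.2949]
ee_rot: [-3.141, -0.0, -2.977]
force: [-0.8, 0.7, -0.2]
width: 0.0002
gripper_force: 0.0
```

Emit:
move_arm(
  rows="0 0 10 0.05 0 0 0; 0 0 10 0.05 0 0 0; 0 0 10 0 0 0 0; 0 0 10 0 0 0 0",
)

```text
t: 9.62
eef_pos: [0.3986, -0.12, 0.2936]
ee_rot: [-3.141, -0.001, 2.601]
force: [-0.5, 0.6, 0.0]
width: 0.0003
gripper_force: 0.0
```

Run:
```python
from h import *
import cv2
print(arm.get_state()['ee_rot'],arm.get_state()['q'])
p,d=arm.grab_frame("scene"); s=p[150:290,200:350]
t,D=arm.grab_frame("top"); np.save("pics/top2.npy",D)
s=cv2.resize(s,(400,400),interpolation=cv2.INTER_CUBIC); t=cv2.resize(t[130:265,310:440],(400,400),interpolation=cv2.INTER_CUBIC)
cv2.imwrite("pics/c4.png",cv2.convertScaleAbs(np.hstack([s,t]),alpha=1.5))
q=proj(world(TP,pad(0)))[0]; print("pad px",q)
Ki=np.linalg.inv(K);Ti=np.linalg.inv(T)
for du in(-5,0,5):
  for dv in (-1,0,1):
    u,v=int(round(q[0]))+du,int(round(q[1]))+dv
    print((Ti@np.r_[Ki@[u,v,1]*D[v,u],1])[:3].round(4))
```

```text
[-3.14112420e+00 -1.18551362e-03  2.60137922e+00] [ 1.86062230e-01 -1.24049882e-01 -4.12978225e-01 -4.55785157e-04
 -1.28306546e+00 -2.29694211e+00]
pad px [376.98687421 206.68822553]
[ 0.5518 -0.0917  0.1357]
[ 0.549  -0.0914  0.1385]
[ 0.5466 -0.0912  0.1394]
[ 0.5516 -0.1032  0.1359]
[ 0.5495 -0.1034  0.1342]
[ 0.5467 -0.1029  0.1375]
[ 0.5514 -0.1147  0.1362]
[ 0.5489 -0.1145  0.1372]
[ 0.5467 -0.1145  0.1366]
```

View pics/c4.png

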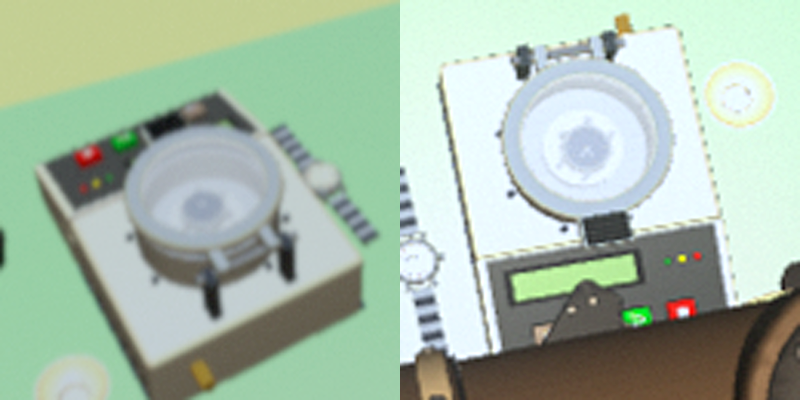

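The lid is shut flat: in the left half it sits level on the chamber, and in the right half the pad is at (605,228). Depth there agrees with the shut height. The last joint would run out of range going this way, so I'll turn back the other way.

Emit:
move_arm(
  rows="0 0 -10.5 0 0 0 0; 0 0 -10.5 0 0 0 0; 0 0 -10.5 0 0 0 0; 0 0 -10.5 0 0 0 0; 0 0 -10.5 0 0 0 0; 0 0 -10.5 0 0 0 0; 0 0 -10.5 0 0 0 0; 0 0 -10.5 0 0 0 0",
)

```text
t: 10.72
eef_pos: [0.399, -0.12, 0.2929]
ee_rot: [3.139, -0.002, -2.199]
force: [-0.0, 0.4, -0.3]
width: 0.0003
gripper_force: 0.0
```

Emit:
move_arm(
  rows="0 0 -10.5 0 0 0 0; 0 0 -10.5 0 0 0 0; 0 0 -10.5 0 0 0 0; 0 0 -10.5 0 0 0 0; 0 0 -4 0 0 0 0",
)

```text
t: 11.35
eef_pos: [0.399, -0.12, 0.2929]
ee_rot: [3.138, 0.0, -1.399]
force: [0.1, -0.2, 0.1]
width: 0.0005
gripper_force: 0.0
```

```bash
cat > k.py <<'E'
from h import *
P=world(TP,key(-.1057,-.018,.009))[0]
for s in (1,-1):
    Rt=tool(-np.radians(15),s); rel(P-Rt.apply([0,0,.03]),Rt)
E
python3 k.py; python3 -c "
from h import *
print(arm.get_state()['q'])"
```

```text
shift in current tool [ 0.0268 -0.0734  0.186 ] turn [-1.2000e-01  2.3760e+01 -1.7795e+02] shift in target tool [-0.0261  0.0222  0.1988] F [ 0.1 -0.2  0.1] t 11.35
shift in current tool [ 0.0268 -0.0734  0.186 ] turn [15.21  0.08  0.48] shift in target tool [ 0.0261 -0.0222  0.1988] F [ 0.1 -0.2  0.1] t 11.35
[ 1.85825695e-01 -1.21214841e-01 -4.12210021e-01 -3.36542566e-04
 -1.28349944e+00 -1.35517385e-02]
```

Emit:
move_arm(
  rows="7.6 0 0.3 0 0 0 0; 7.6 0 0.2 0 0 0 0; 0 0 0 0.026 -0.022 0 0; 0 0 0 0 0 0.045 0; 0 0 0 0 0 0.045 0; 0 0 0 0 0 0.045 0; 0 0 0 0 0 0.035 0; 0 0 0 0 0 0 0",
)

```text
t: 12.35
eef_pos: [0.4659, -0.1356, 0.132]
ee_rot: [-2.886, 0.001, -1.413]
force: [0.2, 0.4, 1.3]
width: 0.0003
gripper_force: 0.0
```

```bash
python3 k.py
python3 - <<'E'
from h import *
import cv2
p,d=arm.grab_frame("scene"); s=p[130:270,180:330]
t,D=arm.grab_frame("wrist")
s=cv2.resize(s,(400,373),interpolation=cv2.INTER_CUBIC)
t=cv2.resize(t[60:360,160:480],(400,373))
cv2.imwrite("pics/c5.png",cv2.convertScaleAbs(np.hstack([s,t]),alpha=1.4))
E
```

```text
shift in current tool [-0.0003 -0.0028  0.027 ] turn [-7.0000e-02 -5.3000e-01  1.7967e+02] shift in target tool [0.0002 0.0026 0.027 ] F [0.2 0.4 1.3] t 12.35
shift in current tool [-0.0003 -0.0028  0.027 ] turn [ 0.34 -0.04 -0.33] shift in target tool [-0.0002 -0.0026  0.027 ] F [0.2 0.4 1.3] t 12.35
```

View pics/c5.png

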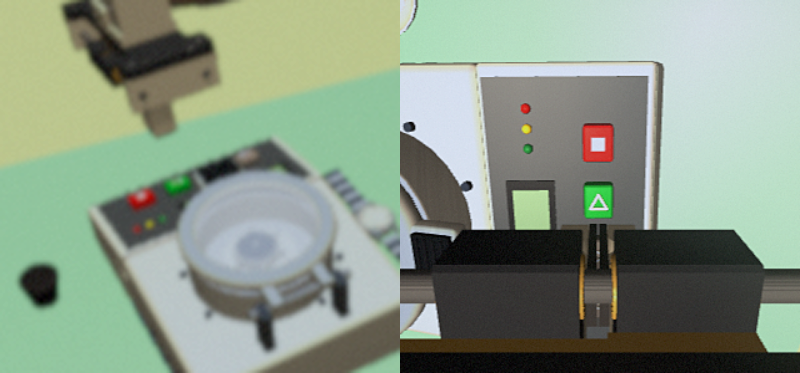

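The fingers line up with the green key, at (598,201) in the wrist half. I'll measure the key in the tool frame.

Run:
```python
from h import *
m=arm.camera_model("wrist");p,D=arm.grab_frame("wrist")
for n,u,v in(("green",318.4,221.7),("red",318.4,174.5)):
    z=np.median(D[int(v)-2:int(v)+3,int(u)-2:int(u)+3]);c=np.linalg.inv(m["mtx"])@[u,v,1]*z
    print(n,(m["mount"]@np.r_[c,1])[:3].round(4))
```

```text
green [-0.0013  0.0004  0.0642]
red [0.0348 0.0004 0.0646]
```

Emit:
move_arm(
  rows="0 0 0 -0.001 -0.001 0.02 0; 0 0 0 0 0 0.02 0; 0 0 0 0 0 0.01 0; 0 0 0 0 0 0.003 0; 0 0 0 0 0 0 0",
)

```text
t: 13.12
eef_pos: [0.4819, -0.1323, 0.0844]
ee_rot: [-2.879, 0.001, -1.416]
force: [0.1, -0.6, 0.4]
width: 0.0005
gripper_force: 0.0
```

Emit:
move_arm(
  rows="0 0 0 0 0 0.002 0; 0 0 0 0 0 0.001 0; 0 0 0 0 0 0 0; 0 0 0 0 0 0 0",
)

```text
t: 13.62
eef_pos: [0.4823, -0.1322, 0.0809]
ee_rot: [-2.88, 0.001, -1.416]
force: [-0.5, -0.9, 0.5]
width: 0.0006
gripper_force: 0.0
```

Emit:
move_arm(
  rows="0 0 0 0 0 0.001 0; 0 0 0 0 0 0.001 0; 0 0 0 0 0 0 0; 0 0 0 0 0 0 0",
)

```text
t: 14.12
eef_pos: [0.483, -0.1321, 0.079]
ee_rot: [-2.88, 0.001, -1.416]
force: [-0.1, -0.2, 2.2]
width: 0.0005
gripper_force: 1.0
```

Emit:
move_arm(
  rows="0 0 0 0 0 0.001 0; 0 0 0 0 0 0.001 0; 0 0 0 0 0 0 0; 0 0 0 0 0 0 0",
)

```text
t: 14.62
eef_pos: [0.4834, -0.1321, 0.077]
ee_rot: [-2.88, 0.001, -1.416]
force: [-1.5, 0.3, 3.0]
width: 0.0008
gripper_force: 1.7
```

Emit:
move_arm(
  rows="0 0 0 0 0 0.001 0; 0 0 0 0 0 0.001 0; 0 0 0 0 0 0 0; 0 0 0 0 0 0 0",
)

```text
t: 15.12
eef_pos: [0.4839, -0.132, 0.0751]
ee_rot: [-2.88, 0.001, -1.416]
force: [-2.0, 0.2, 6.3]
width: 0.0004
gripper_force: 3.1
```

Emit:
move_arm(
  rows="0 0 0 0 0 0.001 0; 0 0 0 0 0 0 0; 0 0 0 0 0 0 0",
)

```text
t: 15.5
eef_pos: [0.4842, -0.1319, 0.0744]
ee_rot: [-2.879, 0.001, -1.416]
force: [-4.3, 1.3, 10.3]
width: 0.0002
gripper_force: 5.2
```

The force has climbed well past 4.7 N and is now stiff, so the key is fully in. I'll retract along the panel normal.

Emit:
move_arm(
  rows="0 0 0 0 0 0 0; 0 0 0 0 0 -0.003 0; 0 0 0 0 0 -0.006 0; 0 0 0 0 0 -0.03 0; 0 0 0 0 0 -0.05 0; 0 0 0 0 0 -0.05 0; 0 0 0 0 0 -0.03 0; 0 0 0 0 0 0 0",
)

```text
t: 16.5
eef_pos: [0.4415, -0.1389, 0.2399]
ee_rot: [-2.875, 0.001, -1.416]
force: [-0.6, 0.7, -0.8]
width: 0.0006
gripper_force: 0.0
```

Run:
```python
from h import *
import cv2
p,d=arm.grab_frame("scene"); s=p[130:270,180:330]
t,D=arm.grab_frame("wrist")
s=cv2.resize(s,(400,400),interpolation=cv2.INTER_CUBIC); t=cv2.resize(t[40:360,160:480],(400,400))
cv2.imwrite("pics/c6.png",cv2.convertScaleAbs(np.hstack([s,t]),alpha=1.4))
```

```text
(no output)
```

View pics/c6.png

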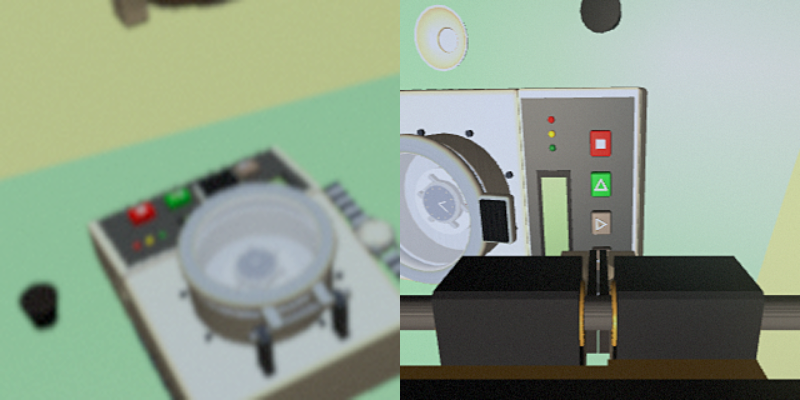

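The lid is shut, the green key at (600,184) in the wrist half is out again, and the arm is clear of everything.

```bash
python3 -c "
from station import arm
print(arm.job_done())"
```

```text
the job is handed in; nothing more can be done
None
```

I pushed the lid shut, pressed the green start key all the way in, let it spring back out, and handed the job in at about 16.6 s; the hand-in gave no verdict.

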